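# Roll the last drink can into the can tray and shut its gate

## Task

With your fingertips roll the drink can that lies on the counter into the can tray, without gripping or lifting it, until it stops on the tray's fill mark with the whole row pressed up tight against the back stop: lean on it with about 14 N while the gate is still open, but gently, as the thin cans dent above 20 N. Then swing the wire gate fully shut behind it; the row must stay tight, and leave everything else on the counter alone.

Things in the scene. Friction and masses are not known exactly. Their poses are not given: they have to be found in the camera images.
- can: the loose drink can, lying on the counter before the tray's mouth: thin painted aluminium, 66 mm in diameter, 122 mm long, 0.26 to 0.45 kg. Origin on its axis half-way along, 33 mm above what it lies on; x runs along the can, z is up at first. Rolls easily and straight (hardly steers from behind), slides endwise under 1 to 2 N, coasts under 10 mm from 60 mm/s. Dents if gripped, or borne on with over 20 N
- row1: a can like the loose one, lying in the tray; origin on its axis, half-way along, 37 mm above the counter. The one nearest the mouth, which the loose can will touch. Closing the gaps takes a few newtons; the resistance climbs steeply once the row is tight
- row2: a can like the loose one, lying in the tray; origin on its axis, half-way along, 37 mm above the counter. The middle one; gaps of up to about 36 mm in all lie between the cans and the back stop
- row3: a can like the loose one, lying in the tray; origin on its axis, half-way along, 37 mm above the counter. The farthest one, next to the back stop, a white crosspiece clipped over the walls: it is adjustable, may sit anywhere within 12 mm along the lane and is not measured, so it must be felt through the row
- tray: white plastic can tray, fixed. Origin at counter height in the middle of the mouth; y points into the lane (the way to roll), x across. Floor 4 mm thick from y = 0 to 300 mm, loading ramp up to it from y = -39 mm. Side walls 48 mm high, lane 126 mm wide; over the first 30 mm the walls flare out to 146 mm at the mouth
- fill_mark (a point): middle of the grey fill line across the tray's floor and rims, 41 mm inside the mouth; the point is 37 mm above the counter, where the last can's axis comes when the row is tight (up to 6 mm either side of it along the lane, as the back stop is set). Axes as the tray's
- gate (a joint): steel wire gate of the tray: 0 = shut across the mouth (a firm stop), grows to 2.1 rad as it swings outwards about an upright hinge at the mouth's +x corner; starts at 1.65 to 1.9, standing out towards -y. Light friction (0.4 N at its tip) keeps it where it is left. It closes clockwise seen from above
- gate_hinge (a point): point on the gate's hinge axis, 36 mm above the counter (fixed; 83 mm to +x and 4 mm before the mouth in the tray's frame, same axes). The gate reaches 160 mm from it: a frame of 5 mm wire from 17 to 55 mm up, on a 10 mm post 58 mm high. Shut, it lies along the tray's -x direction; at angle q it points that way turned by +q about z
- gate_tip (a point): the free end of the gate, 160 mm from the hinge, 36 mm above the counter
- spare_can: bystander: another such can standing upright, body origin at mid-height (61 mm up)
- mug: bystander: white mug, 82 mm wide, 92 mm high, origin under its foot
- soap: bystander: green washing-up bottle, 68 mm wide, 200 mm high, origin under it
- pump: bystander: white pump bottle, 64 mm wide, 180 mm high, origin under it
- coffee: bystander: coffee jar, 80 mm wide, 125 mm high, origin under it
- bowl: bystander: white bowl, 104 mm wide, 50 mm high, origin under it
- spoon: bystander: teaspoon lying flat, 150 mm long, origin under its middle

How it is judged (in metres and radians):
On the way, in this order (a step that is already met when the one before it is completed fails the run):
1. the can is rolled half a turn or more over the counter before it enters the tray (angle between can's own z axis and vertical above 2.4 rad and y of can in the frame of tray below 0 m), for 0.05 s.
2. the loose can stands still on the fill mark (axis within 10 mm of it), the row tight (no gap over 3 mm between cans) and pressed with at least 10 N, the gate still open (y of can in the frame of fill_mark between -0.01 and 0.01 m and x of can in the frame of fill_mark between -0.012 and 0.012 m and distance between can and row1 below 0.069 m and distance between row1 and row2 below 0.069 m and distance between row2 and row3 below 0.069 m and contact force between can and row1 above 10 N and linear speed of can below 0.015 m/s and value of joint gate above 1 rad), for 0.2 s.
At the end, for the whole second after the job is handed in: The can lies at rest on the tray's floor on the fill mark (axis within 10 mm along the lane, within 12 mm of its middle), every gap in the row of four cans is under 3 mm, and the gate is shut to within 0.08 rad (y of can in the frame of fill_mark between -0.01 and 0.01 m and x of can in the frame of fill_mark between -0.012 and 0.012 m and distance between can and row1 below 0.069 m and distance between row1 and row2 below 0.069 m and distance between row2 and row3 below 0.069 m and value of joint gate below 0.08 rad and linear speed of can below 0.01 m/s and height (world z) of can between 0.034 and 0.04 m); the robot touches nothing.
It fails at once if a can is squeezed or pushed with more than 20 N (dented) (contact force between any of the fingers, the arm and can above 20 N or contact force between any of the fingers, can and row1 above 20 N or contact force between the fingers and row2 above 20 N or contact force between the fingers and row3 above 20 N).
It fails at once if the can is lifted more than 14 mm off the counter or tray floor (height (world z) of can above 0.051 m).
It fails at once if the can is tipped up on end (angle between can's own x axis and vertical below 1.2 rad or angle between can's own x axis and vertical above 1.94 rad).
It fails at once if the can is let run faster than 0.4 m/s (linear speed of can above 0.4 m/s).
It fails at once if a bystander is moved by more than 20 mm (distance of any of spare_can, mug, soap, pump, coffee, bowl, spoon from where it was at the start of the episode above 0.02 m).
It also fails if it takes over 72 s, if anything falls off the work surface, if the arm or the gripper's body presses on something with over 40 N, if the wrist force passes 120 N, or if a joint passes its speed limit or range.

## Robot

A 6-joint arm with a two-finger parallel gripper is mounted at the origin on the work surface. World frame = base frame: x ahead of the robot, y to its left, z up, the work surface at z = 0. Lengths are in mm, angles in rad, forces in N, time in s.
With the tool pointing down it reaches from about 300 to 850 mm from the base axis. Payload 5.4 kg.
Tool frame: the origin (TCP) lies between the finger pads; the fingertips stand 14 mm ahead of it and the grasp point (between the pads) lies 5 mm behind it; z points along the fingers, x is the direction in which the jaws open and shut, and the axes are right-handed (so a half turn about z gives the same grasp; the last joint's range is limited). The gripper opens to 85 mm and grips with 20 to 120 N. Pads are 22 mm wide; open, the fingers measure 114 mm over their backs; the gripper's body (76 mm by 85 mm) begins 54 mm behind the grasp point. The pads swing forward as they close: fully open they stand 13 mm farther back than shut.
Start: joints at [-1.328, 0.158, 1.597, -0, 1.386, -0.21], TCP at [251.529, -517.049, 245.299] pointing down, gripper open.
Joint ranges: [-2.91, 2.91], [-0.94, 2.29], [0.18, 2.7], [-1.29, 4.43], [0.17, 2.64], [-3, 3]. Speed limits (rad/s): [2.57, 2.57, 3.14, 3.14, 3.14, 3.14].

## Interface

Orientations are given as a unit quaternion [w, x, y, z].
In Python, from cell import r, hand, inverse_kinematics, imaging, job, status gives the robot as it stands. The module is installed in compiled form; this text tells all that it offers. Calls block until the motion is done:
- r.goto(position, orientation): joint-space move of the TCP to a pose.
- r.move_l(position, ori=None, v=150, force_limit=None): straight line of the TCP; ori=None keeps the orientation; v is the mean speed in mm/s. With force_limit (N) it stops when the force on the tool has changed by that much, and returns True; else False.
- r.goto_joints(angles): joint-space move.
- hand.open_jaws() and hand.close(grasp_force=None): open the fingers fully, or close them until they stop; grasp_force is the grip in N (None keeps the last).
- r.wait(seconds).
- inverse_kinematics(position, orientation): joint angles nearest the present ones, or None.
- imaging.capture(name): name is "side" or "top"; returns a dict with "image" (480x640x3 uint8, red, green, blue), "fovy" (degrees; the focal length in pixels is half the picture's height over the tangent of half this angle, whatever the lens; pixels are square), "cx", "cy" (the principal point, pixels), "xyz" and "attitude" of the camera in the world. Camera axes: x right, y down, z forward; pixel columns grow to the right and rows downward; lengths in mm; the calibration is good to about 2 mm. A picture is of the moment at which its call begins. There is no depth.
A pose or a line that the arm cannot do raises r.IKError and nothing moves.
- job.sign_off(): hands the job in, once; it reports no verdict.
Readings, each from a call of its own:
- status.current_time(): time.
- status.current_joint_positions(): joint angles.
- status.current_qvel(): joint speeds.
- status.current_joint_efforts(): joint torques, N m.
- status.current_position(): TCP position.
- status.current_eef_rot(): TCP orientation.
- status.current_contact_force(): force on the tool from outside, world axes, zero at the start.
- status.current_ft_torque(): the same for the moment, N m.
- status.current_gripper_width(): finger opening in mm.
Only numpy, scipy, OpenCV 4.12 (cv2) and the standard library are available. Lean on these libraries where they do the work, as an engineer would, in place of code of your own. Each camera call takes 0.05 s, during which the arm holds its last target. There are 200 camera calls.

## Working session

There is one attempt and no reset: what is moved stays moved. The work goes in short steps, each a Python script; the robot and the scene stay as the last script left them, time stands still between calls to the robot, and variables do not carry over. Pictures are saved under pics/ and viewed, about 8 in all and at most 12, crops included, and the job is handed in when it is done.

```bash
mkdir -p pics
cat > h.py <<'E'
import numpy as np, cv2
from cell import r, hand, inverse_kinematics, imaging, job, status
from scipy.spatial.transform import Rotation as R
def snap(n,f):
    c=imaging.capture(n); cv2.imwrite(f'pics/{f}.png',c['image'][:,:,::-1]); return c
def px2w(c,u,v,z):
    f=240/np.tan(np.radians(c['fovy'])/2)
    q=c['attitude']; M=R.from_quat([q[1],q[2],q[3],q[0]]).as_matrix() if np.size(q)==4 else np.array(q).reshape(3,3)
    d=M@np.array([(u-c['cx'])/f,(v-c['cy'])/f,1]); o=np.array(c['xyz'])
    return o+d*(z-o[2])/d[2]
E
python3 - <<'E'
from h import *
for n in ('top','side'):
    c=snap(n,n+'0'); print({k:v for k,v in c.items() if k!='image'})
print(status.current_time(),status.current_eef_rot(),status.current_contact_force(),status.current_gripper_width())
E
```

```text
{'fovy': 44.01107087678916, 'cx': 322.8131280577572, 'cy': 235.50592365889912, 'xyz': array([ 334.36214028,   10.82536824, 1560.6939766 ]), 'attitude': array([-0.06303959,  0.71265002, -0.69506523,  0.07099489])}
{'fovy': 49.63837229684001, 'cx': 305.1816569620296, 'cy': 244.15215951633587, 'xyz': array([ 318.12003237, 1169.15331957,  814.14641976]), 'attitude': array([ 0.05599332, -0.11395966,  0.86439394, -0.48651934])}
0.1 [-6.10582717e-04  8.47792815e-01 -5.30326866e-01 -6.20649917e-04] [-0.29598742  0.18171467 -0.52561387] 85.591976111778
```

View pics/top0.png

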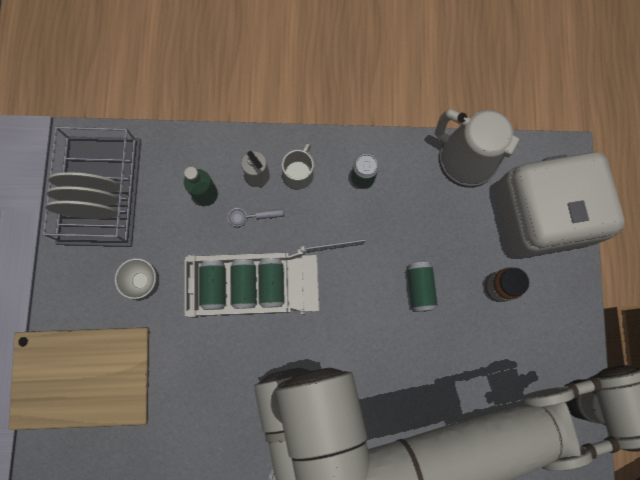

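View pics/side0.png

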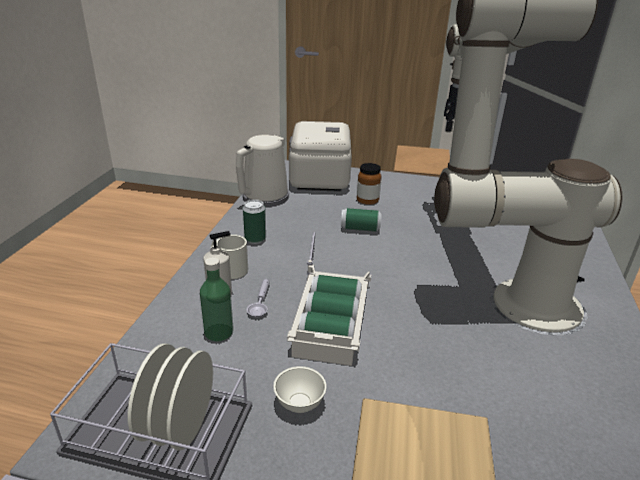

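The top view shows the tray at columns 185–318 with its mouth on the right, the loose can at (422,287), the gate from (300,250) to (364,241), and the jar at (510,283) behind the can. I'll enlarge it to measure.

Run:
```python
import cv2
i=cv2.imread('pics/top0.png')[225:330,175:455]; cv2.imwrite('pics/c1.png',cv2.resize(i,None,fx=2.857,fy=2.857,interpolation=cv2.INTER_CUBIC))
```

```text
(no output)
```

View pics/c1.png

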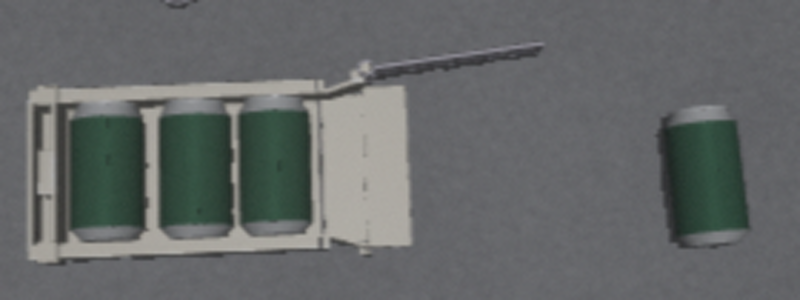

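Run:
```python
from h import *
import pickle
c=imaging.capture('top'); pickle.dump({k:v for k,v in c.items() if k!='image'},open('top.pkl','wb'))
P=lambda x,y,z:np.round(px2w(c,175+x/2.857-.3,225+y/2.857-.3,z),1)
for n,a in dict(rampU=(407,86,0),rampL=(411,246,0),wU0=(30,90,48),wU1=(323,82,48),wL0=(28,260,48),wL1=(327,250,48),post=(362,67,58),postL=(365,250,48),tip=(543,45,50),
 canU=(700,106,30),canL=(713,246,30),canC=(706,176,45),canTL=(668,122,33),canTR=(737,120,33),canBL=(678,235,33),canBR=(748,231,33),
 r1L=(241,165,33+4),r1R=(310,165,37),r2L=(160,165,37),r2R=(231,165,37),r3L=(70,165,37),r3R=(143,165,37)).items(): print(n,P(*a))
for n,a in dict(spare=(365,178,0),coffee=(506,285,0),mug=(298,170,0)).items(): print(n,np.round(px2w(c,*a),1))
```

```text
rampU [581.8  10.6   0. ]
rampL [433.9   3.1   0. ]
wU0 [561.8 349.3  48. ]
wU1 [575.9  86.4  48. ]
wL0 [410.3 340.9  48. ]
wL1 [425.5  77.6  48. ]
post [588.9  51.4  58. ]
postL [426.3  44.   48. ]
tip [ 614.7 -111.7   50. ]
canU [ 565.5 -257.3   30. ]
canL [ 438.7 -268.1   30. ]
canC [ 500.  -259.6   45. ]
canTL [ 549.6 -227.5   33. ]
canTR [ 553.1 -290.4   33. ]
canBL [ 447.5 -236.2   33. ]
canBR [ 452.7 -299.2   33. ]
r1L [500.2 158.   37. ]
r1R [501.8  96.   37. ]
r2L [498.4 230.7  37. ]
r2R [500. 167.  37.]
r3L [496.4 311.4  37. ]
r3R [498. 246.  37.]
spare [ 797.3 -114.6    0. ]
coffee [ 513.9 -490.8    0. ]
mug [814.9  68.9   0. ]
```

```bash
cat >> h.py <<'E'
def ori(psi): return [0,np.cos(psi/2),np.sin(psi/2),0]
ex=np.array([.99845,.0556]); ey=np.array([-.0556,.99845]); M=np.array([504.5,49.]); H=M+83*ex-4*ey
def T(x,y,z): return [*(M+x*ex+y*ey),z]
def F(): return np.round(status.current_contact_force(),1)
E
python3 - <<'E'
from h import *
for psi in (.086,.086+np.pi,.086-np.pi,.086+np.pi/2,.086-np.pi/2):
    for p in ([400,-271,36],[520,-300,25],T(0,0,25),[640,-60,40],T(-40,-30,40)):
        s=inverse_kinematics(p,ori(psi)); print(round(psi,2),None if s is None else np.round(s,2))
hand.close(20)
print(status.current_gripper_width(),status.current_time())
r.goto([404,-271,120],ori(.086))
r.move_l([404,-271,36],v=150)
d=np.array([.9963,.086])
f0=F()
for k in range(4):
    s=status.current_position(); r.move_l([s[0]+d[0]*12,s[1]+d[1]*12,36],v=50); print(np.round(status.current_position(),1),F()-f0)
print(status.current_time())
snap('top','t1')
i=cv2.imread('pics/t1.png')[225:330,300:500]; cv2.imwrite('pics/c2.png',cv2.resize(i,None,fx=4,fy=4,interpolation=cv2.INTER_CUBIC))
E
```

```text
0.09 [-0.85  0.21  2.   -0.    0.93 -0.93]
0.09 [-0.72  0.48  1.66 -0.    0.99 -0.81]
0.09 [-0.14  0.28  1.94 -0.    0.92 -0.23]
0.09 [-0.28  0.55  1.53 -0.    1.06 -0.37]
0.09 [-0.22  0.16  2.05 -0.    0.93 -0.31]
3.23 [-0.85  0.21  2.   -0.    0.93  2.21]
3.23 [-0.72  0.48  1.66 -0.    0.99  2.33]
3.23 [-0.14  0.28  1.94 -0.    0.92  2.91]
3.23 [-0.28  0.55  1.53 -0.    1.06  2.77]
3.23 [-0.22  0.16  2.05 -0.    0.93  2.83]
-3.06 [-0.85  0.21  2.   -0.    0.93  2.21]
-3.06 [-0.72  0.48  1.66 -0.    0.99  2.33]
-3.06 [-0.14  0.28  1.94 -0.    0.92  2.91]
-3.06 [-0.28  0.55  1.53 -0.    1.06  2.77]
-3.06 [-0.22  0.16  2.05 -0.    0.93  2.83]
1.66 [-0.85  0.21  2.   -0.    0.93 -2.5 ]
1.66 [-0.72  0.48  1.66 -0.    0.99 -2.38]
1.66 [-0.14  0.28  1.94 -0.    0.92 -1.8 ]
1.66 [-0.28  0.55  1.53 -0.    1.06 -1.94]
1.66 [-0.22  0.16  2.05 -0.    0.93 -1.88]
-1.48 [-0.85  0.21  2.   -0.    0.93  0.64]
-1.48 [-0.72  0.48  1.66 -0.    0.99  0.76]
-1.48 [-0.14  0.28  1.94 -0.    0.92  1.34]
-1.48 [-0.28  0.55  1.53 -0.    1.06  1.2 ]
-1.48 [-0.22  0.16  2.05 -0.    0.93  1.26]
-0.34463613861544756 0.9167
[ 417.4 -271.5   36.9] [0.1 0.4 2.4]
[ 430.  -271.    36.6] [ 0.1 -0.3  4.9]
[ 442.5 -270.4   36.6] [0.2 0.  5.4]
[ 454.9 -269.8   36.7] [-1.1 -0.2  4.8]
4.4333
```

View pics/c2.png

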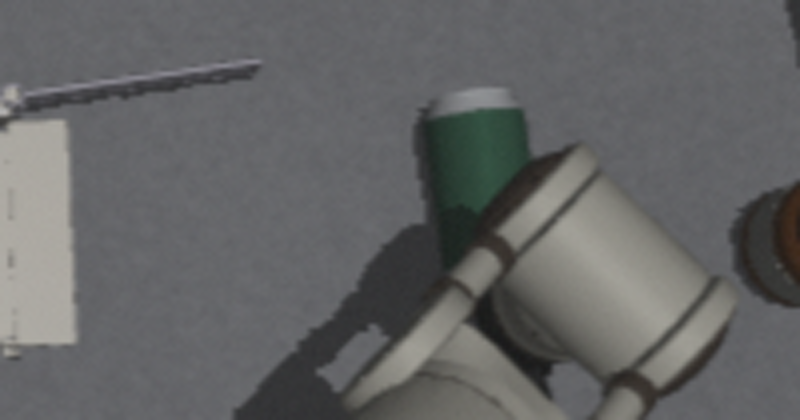

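The can's upper end is now at (418.8,247) and the gripper hides its lower half. I'll compute that and, with the arm moved behind the can, look again.

Run:
```python
from h import *
r.move_l([420,-275,36],v=150); r.move_l([420,-275,130],v=200)
r.goto([545,-375,150],ori(.0556)); hand.open_jaws()
c=snap('top','t2'); print(status.current_time())
P=lambda x,y,z:np.round(px2w(c,300+x/4-.375,225+y/4-.375,z),1)
print(P(475,88,30),P(427,118,33),P(443,262,33))
i=cv2.imread('pics/t2.png')[225:330,300:500]; cv2.imwrite('pics/c3.png',cv2.resize(i,None,fx=4,fy=4,interpolation=cv2.INTER_CUBIC))
```

```text
7.0083
[ 605.6 -254.1   30. ] [ 584.4 -222.1   33. ] [ 490.6 -232.1   33. ]
```

View pics/c3.png

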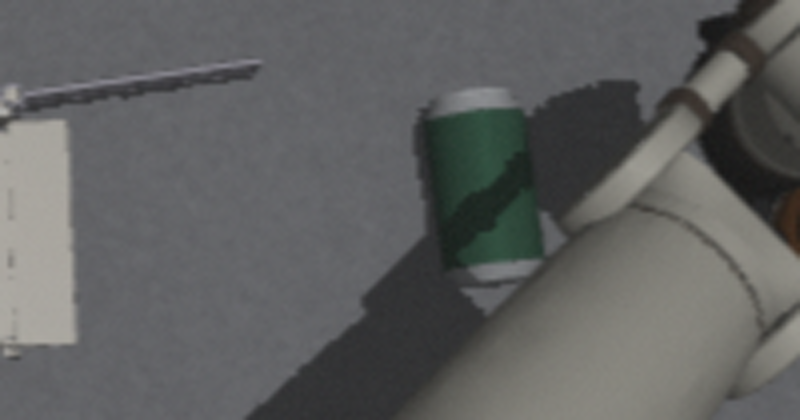

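Run:
```python
from h import *
import pickle
c=pickle.load(open('top.pkl','rb'))
P=lambda x,y,z:px2w(c,300+x/4-.375,225+y/4-.375,z)[:2]
TL,TR,BL,BR=[P(*a,33) for a in ((428,118),(523,110),(443,265),(541,258))]
U,L=P(472,88,30),P(495,284,25); print(U,L,(U+L)/2,np.linalg.norm(U-L))
C=(TL+TR+BL+BR)/4; a=(TL+TR-BL-BR); th=np.arctan2(a[1],a[0]); print(C,th)
C[0]=(U+L)[0]/2
h=np.array([-np.sin(th),np.cos(th)])
p0=C-62*h; print(p0)
r.goto([*p0,110],ori(th)); r.move_l([*p0,25],v=120)
print(F(),status.current_position())
p1=C+(195-44)*h
print(p1,r.move_l([*p1,25],v=60,force_limit=12),np.round(status.current_position(),1),F(),status.current_time())
c=snap('top','t3'); snap('side','s3')
a=cv2.imread('pics/t3.png')[205:330,180:480]; b=cv2.imread('pics/s3.png')[190:370,200:460]
a=cv2.resize(a,(720,300),interpolation=cv2.INTER_CUBIC); b=cv2.resize(b,(433,300),interpolation=cv2.INTER_CUBIC)
o=np.zeros((600,720,3),np.uint8); o[:300]=a; o[300:,:433]=b; cv2.imwrite('pics/c4.png',o)
```

```text
[ 605.56287815 -252.12168241] [ 478.04802333 -267.06422873] [ 541.80545074 -259.59295557] 128.38737434165344
[ 539.81229689 -258.80888409] 0.10381177866407579
[ 548.23022664 -320.47510057]
[ 0.2 -0.1  0.8] [ 548.884666   -321.18697726   25.99166304]
[ 526.15801264 -108.62180848] False [ 526.2 -108.7   25. ] [0.3 0.3 0.9] 11.9417
```

View pics/c4.png

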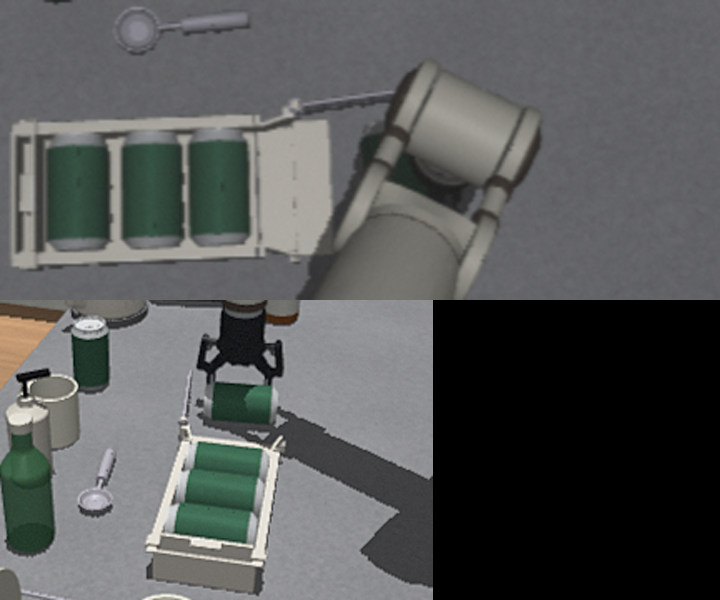

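Run:
```python
import cv2
i=cv2.imread('pics/s3.png')[205:315,295:395]; cv2.imwrite('pics/c5.png',cv2.resize(i,None,fx=5,fy=5,interpolation=cv2.INTER_CUBIC))
```

```text
(no output)
```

View pics/c5.png

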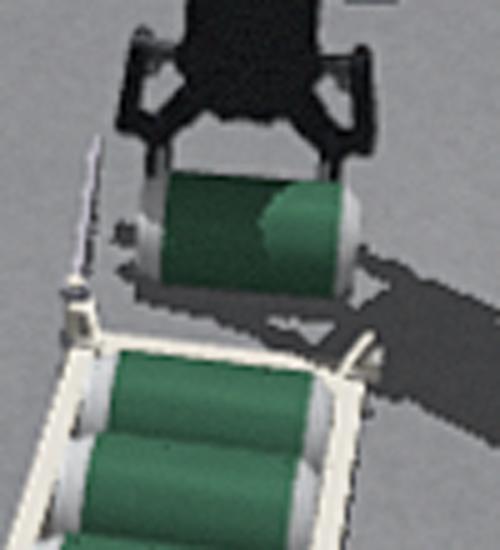

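Run:
```python
from h import *
import pickle
c=imaging.capture('side'); t=pickle.load(open('top.pkl','rb'))
P=lambda x,y,z:np.round(px2w(c,295+x/5-.4,205+y/5-.4,z)[:2],1)
for n,a in dict(canL=(137,228,33),canR=(362,238,33),canBotL=(165,288,8),canBotR=(335,298,8),r1L=(78,402,37),r1R=(330,412,37),r2L=(57,490,37),r2R=(308,500,37),postL=(76,286,58),postR=(373,345,50)).items(): print(n,P(*a))
Q=lambda x,y,z:np.round(px2w(t,175+x/2.857-.3,225+y/2.857-.3,z)[:2],1)
print('top',Q(274,97,33),Q(276,236,33),Q(195,99,33),Q(196,238,33),Q(105,101,33),Q(107,241,33))
```

```text
canL [575.6 -55.5]
canR [450.6 -79.9]
canBotL [554.2 -36.6]
canBotR [459.8 -52.7]
r1L [565.7 122.2]
r1R [440.2  95.9]
r2L [557.8 195.5]
r2R [438.7 170.4]
postL [585.5  49.1]
postR [426.2  49.4]
top [563.4 131.2] [437.7 124.3] [559.7 202.8] [434.2 195.7] [555.8 284.2] [429.6 274.9]
```

Can centre measures about tray x = 0 to +7 at y ≈ -65, which is within the flare's tolerance, and heading is converging. I'll continue into the tray, then press in small force-checked steps.

```bash
cat > press.py <<'E'
from h import *
f=lambda:float(np.dot(status.current_contact_force()[:2],ey))
print('free',f(),F())
print(r.move_l(T(7,-72,25),ori(.09),v=60,force_limit=12),F(),status.current_time())
print(r.move_l(T(2,-36,27),ori(.0556),v=45,force_limit=10),F())
lg=[];y=-36
while y<6:
    y+=2 if y<-14 and abs(f())<5 else .5
    hit=r.move_l(T(1,y,28),v=15,force_limit=8)
    r.wait(.1); a=-f(); lg.append((y,round(a,1)))
    if a>12.5 or hit: break
print(lg,hit,np.round(status.current_position(),1),F(),status.current_time())
E
python3 press.py
```

```text
free 0.18821965086633646 [-1.3  0.1 -0.1]
False [ 0.2 -0.4 -0.6] 13.6917
False [-0.5 -0.6 -0.4]
[(-34, -0.6), (-32, -0.5), (-30, 0.0), (-28, 0.1), (-26, 0.1), (-24, -0.2), (-22, -0.2), (-20, -0.2), (-18, -0.6), (-16, 0.2), (-14, 0.7), (-13.5, -0.1), (-13.0, 0.4), (-12.5, -0.3), (-12.0, -1.0), (-11.5, 0.2), (-11.0, 0.1), (-10.5, 0.4), (-10.0, 0.4), (-9.5, 0.2), (-9.0, 0.5), (-8.5, 0.6), (-8.0, -0.2), (-7.5, 1.3), (-7.0, 0.2), (-6.5, 1.7), (-6.0, 5.3), (-5.5, 6.4), (-5.0, 9.0), (-4.5, 10.7), (-4.0, 12.6)] False [506.2  42.9  28.1] [  0.3 -12.6  -0.3] 25.9
```

Run:
```python
from h import *
f=lambda:-float(np.dot(status.current_contact_force()[:2],ey))
y=-4.
while y<-2.5:
    m=np.mean([f() for _ in range(3)])
    if m>13.9: break
    y+=.25; r.move_l(T(1,y,28),v=8); r.wait(.2)
for _ in range(5): r.wait(.2); print(round(f(),1),end=' ')
print(y,F(),np.round(status.current_position(),1),status.current_time())
snap('top','t6'); snap('side','s6')
a=cv2.imread('pics/t6.png')[225:330,175:385]; b=cv2.imread('pics/s6.png')[205:375,270:400]
o=np.zeros((600,800,3),np.uint8); o[:210,:420]=cv2.resize(a,(420,210),interpolation=cv2.INTER_CUBIC); o[:490,425:800]=cv2.resize(b,(375,490),interpolation=cv2.INTER_CUBIC); cv2.imwrite('pics/c6.png',o)
```

```text
14.2 14.0 14.8 15.0 14.3 -3.5 [  0.1 -14.3  -0.7] [506.3  43.   28.2] 27.8
```

View pics/c6.png

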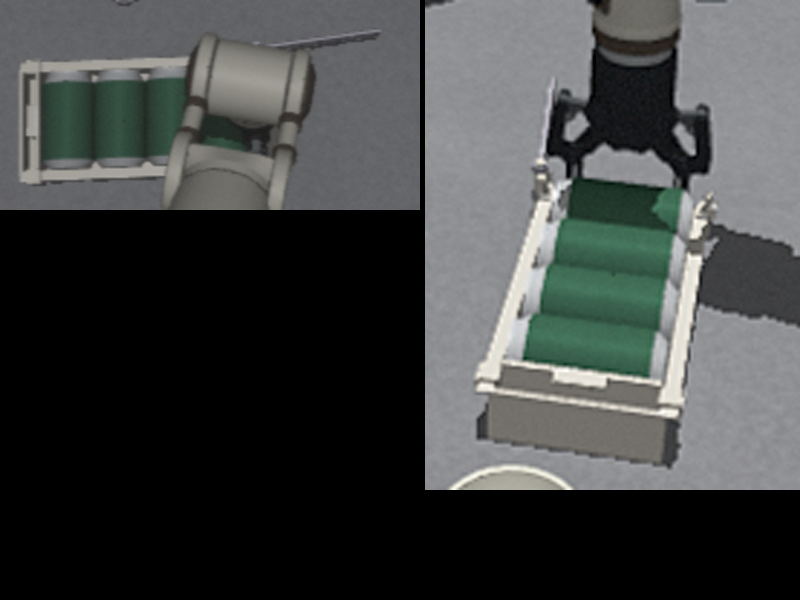

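Row tight at 14–15 N, gate open. Next I'll back off gently, close the fingers, go outside the gate and check.

```bash
cat >> h.py <<'E'
def gp(q,rho,d,z):
    c,s=np.cos(q),np.sin(q); u=np.array([[c,-s],[s,c]])@(-ex); n=np.array([-u[1],u[0]])
    return [*(H+rho*u+d*n),z]
E
python3 - <<'E'
from h import *
r.move_l(T(1,-10,28),v=8); r.move_l(T(1,-60,28),v=60); r.move_l(T(1,-75,150),v=150)
hand.close(20)
print(gp(1.7,120,60,40))
r.goto(gp(1.7,120,60,130),ori(.0556)); r.move_l(gp(1.7,120,60,42),v=120)
print(np.round(status.current_position(),1),F(),status.current_time())
snap('top','t7')
a=cv2.imread('pics/t7.png')[225:330,175:385]; cv2.imwrite('pics/c7.png',cv2.resize(a,(800,400),interpolation=cv2.INTER_CUBIC))
E
```

```text
[np.float64(668.625350421669), np.float64(-57.3077962061809), 40]
[669.4 -57.5  43.1] [-0.  -0.2  0.6] 33.15
```

View pics/c7.png

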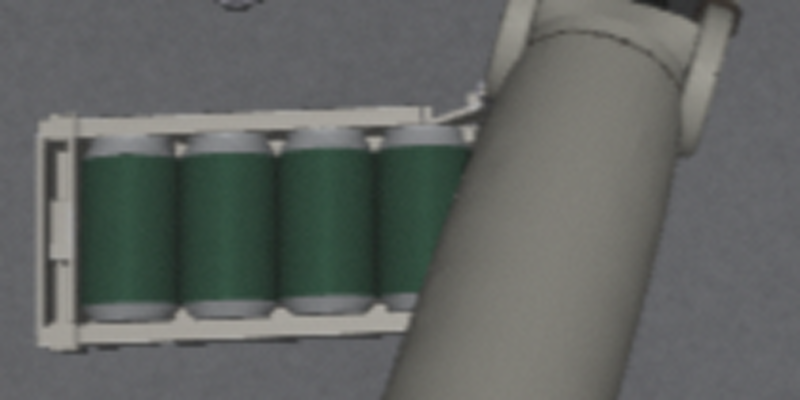

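The row stays tight after release: the can centres are evenly spaced at columns ≈128, 227, 325 and 424. Now I'll close the gate.

Run:
```python
from h import *
f0=status.current_contact_force()
for q in np.linspace(1.6,.2,12):
    d=17+13*(q-.2)/1.4
    hit=r.move_l(gp(q,120,d,42),v=90,force_limit=10)
    if hit: print('hit',q,F()); break
print(F(),status.current_time())
if not hit:
    for k in range(40):
        p=T(83-120,-4-17-24+k*1.0,42); r.move_l(p,v=25); a=-np.dot(status.current_contact_force()[:2]-f0[:2],ey)
        if a>4: break
    print(k,a,np.round(status.current_position(),1),status.current_time())
    r.wait(.2); print(F())
    r.move_l(T(-37,-90,42),v=60); r.move_l(T(-37,-110,150),v=150); r.goto([430,-300,300],ori(.0556))
snap('top','t8'); snap('side','s8'); print(status.current_time())
a=cv2.imread('pics/t8.png')[225:330,175:385]; b=cv2.imread('pics/s8.png')[235:305,300:400]
o=np.zeros((600,800,3),np.uint8); o[:300,:600]=cv2.resize(a,(600,300),interpolation=cv2.INTER_CUBIC); o[305:305+294,:420]=cv2.resize(b,(420,294),interpolation=cv2.INTER_CUBIC); cv2.imwrite('pics/c8.png',o)
```

```text
[-0.7 -0.6 -0.3] 37.4833
24 5.040733835264433 [468.8  25.1  42. ] 43.8667
[-0.3 -6.2 -1.5]
47.45
```

View pics/c8.png

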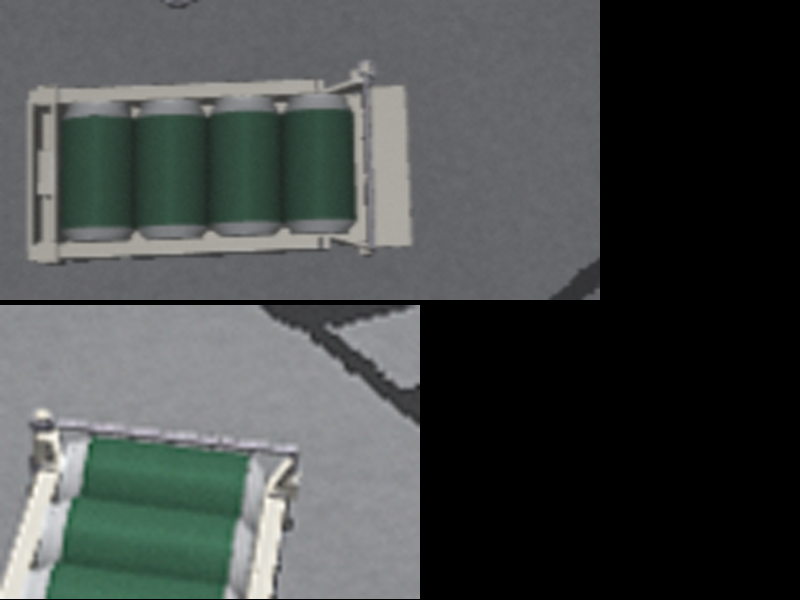

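Run:
```python
from h import *
print(F(),status.current_time()); job.sign_off()
```

```text
[ 0.2 -0.3 -0. ] 47.45
the job is handed in; nothing more can be done
```

I rolled the can into the tray, pressed the row tight, shut the gate behind it and handed the job in at 47.5 s. The hand-in gives no verdict, so what follows is from my own checks.

- **Rolling:** I first slid the can endwise with the closed fingertips to line it up with the lane. I meant to move it about 25 mm but it went about 40 mm. It had also turned slightly, so the new heading still led into the mouth and I left it. I then rolled it in from behind with the open fingertips.
- **Pressing:** I leaned on the row at 14–15 N at the wrist for about a second, with the gate still open. The can-to-can force itself can't be read directly.
- **Gate:** I swept it shut until it pressed 5–6 N against its stop, then drew the arm clear. The tool force then read about zero.
- **Last pictures:** The four cans are evenly spaced with no visible gap. The last can is within a few millimetres of the fill mark. The gate lies parallel to the mouth.
- **Disagreement:** Before entry, the side camera put the can about 5–8 mm to one side of where the tool position implied. Both values were within the mouth's flare, and it went in without a jam.
- **Not checked:** I did not measure the other items on the counter again at the end. The tool stayed clear of them on every move.

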